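Read a board's label, then hold the tester flush on the sloped test stage

ROBOT

A 6-joint arm with a two-finger parallel gripper is mounted at the origin on the work surface. World frame = base frame: x ahead of the robot, y to its left, z up, the work surface at z = 0. Lengths are in m, angles in degrees, forces in N, time in s.
With the tool pointing down it reaches from about 0.3 to 0.85 m from the base axis. Payload 5.4 kg.
Tool frame: the origin (TCP) lies at the very end of the fingers, on their centre line; the grasp point (between the pads) lies 19 mm behind it; z points along the fingers, y is the direction in which the jaws open and shut (so a half turn about z gives the same grasp; the last joint's range is limited). The gripper opens to 85 mm and grips with 20 to 120 N. Pads are 22 mm wide; open, the fingers measure 114 mm over their backs; the gripper's body (76 mm by 85 mm) begins 54 mm behind the grasp point. The pads swing forward as they close: fully open they stand 13 mm farther back than shut.
Start: joints at [-82.168, 9.076, 91.501, -0, 79.423, -12.038], TCP at [0.195, -0.541, 0.202] pointing down, gripper open.
Joint ranges: [-166.64, 166.64], [-54.1, 131.32], [10.49, 154.53], [-73.88, 253.88], [9.74, 151.15], [-171.62, 171.62]. Speed limits (degrees/s): [147.25, 147.25, 180, 180, 180, 180].

INTERFACE

Orientations are given as [roll, pitch, yaw] about the fixed x, y, z axes, in that order (R = Rz(yaw) Ry(pitch) Rx(roll)).
In Python, from workcell import readout, viewer, workorder gives the robot as it stands.
- The arm moves only by the shell command python3 -m inch 'ROWS' [OPENING] [FORCE]. ROWS is text: rows parted by semicolons, each of 4 numbers parted by spaces: the shift along the tool's x, y, z in m, then the turn about the tool's z in rad. In form: tx ty tz twist; .... A call has 1 to 10 rows; each row shifts and turns the commanded pose from where the row before left it, along the tool's axes as they then stand; what a row does not reach is not made up. A row lasts 1/8 s, in which the tool goes at most 62.5 mm and 10.7 degrees, less where a joint would pass 70% of its speed; a pose out of reach is approached as far as the arm can. A call with a gripper value outside its range is refused whole. OPENING is the opening, from -1 (shut) to 1 (fully open), set as the call begins (- or left out, the last holds). The fingers move at their own pace and stop on an object; FORCE is the grip in N (left out, the last holds). Time passes only in rows, so rows that do not move let the fingers close. It gives the time, the measured TCP pose, the force and the opening at its end, in the units of the state.
- readout.get_obs(): the state, without advancing time (a new reading comes with each control period).
- viewer.get_image(name): name is "scene" or "side" or "wrist"; returns a dict with "color" (384x512x3 uint8, red, green, blue), "fx", "fy", "cx", "cy" (pixels), "R" (3x3) and "t" (3): a world point X has camera coordinates R X + t. Camera axes: x right, y down, z forward; pixel columns grow to the right and rows downward; lengths in m; the calibration is good to about 2 mm. The wrist camera is an equidistant fisheye: a pixel r from the principal point sees the ray r / f radians off the axis. A picture is of the moment at which its call begins. There is no depth.
- workorder.finish_job(): hands the job in, once; it reports no verdict.
Trained networks look in a picture, given as the dict that the camera call returned (one of the last four; its "shot" number tells which), for a name from the list of things; names that differ only in an ending like _2 or _b are one class to them, and where a whole thing is asked for, a point or a joint stands for the part that bears it (a point fixed in the world has none). Each returns a list of dicts, best first, with "p" (0 to 1); they miss things now and then, are a little off and sometimes report something else, mostly with a low value. They report only what shows in the picture. A call takes as long as a camera call. They do not tell look-alikes from the thing itself.
- viewer.masks_of(picture, thing): "mask" (384x512 bool, what is visible of it) and "box" ([left, top, right, bottom] in pixels, round what is visible of it).
The state is a dict: "clock": time; "joint_pos": joint angles; "joint_vel": joint speeds; "effort": joint torques, N m; "eef_pos": TCP position; "ee_rot": TCP orientation; "wrist_force": force on the tool from outside, world axes, zero at the start; "moment": the same for the moment, N m; "opening": finger opening in m.
Only numpy, scipy, OpenCV 4.12 (cv2) and the standard library are available. Lean on these libraries where they do the work, as an engineer would, in place of code of your own. Each camera call takes 0.05 s, during which the arm holds its last target.

TASK

Pick up the grey tester handset and first aim its nose squarely at the paper label on the upright circuit board from about 7 cm away, holding it steady for a second without touching the board. Then lay the handset's flat sole flush on the middle of the sloped, sprung face of the test stage, lengthways up the slope, and gently press the face about half-way in (5 mm). Finish while still gripping the handset and holding it flush and pressed like that; leave everything else on the shelf where it is.

Things in the scene. Friction and masses are not known exactly. Their poses are not given: they have to be found in the camera images.
- handset_centre (a point): Loose tester handset, 0.13 to 0.25 kg, standing upright on its sole. This point: on its middle axis, 47.5 mm above the underside; x is the way the nose looks and the long way of the sole, z is up out of the sole. Grey upright grip block 34 (x) x 26 (y) mm, from 8 to 95 mm above the underside: grasp it across the 26 mm (its y) near the top.
- sole (a point): Centre of the underside of the handset's sole; axes as the handset's.
- focus (a point): The handset's reading point: on the nose axis 70 mm ahead of the tip, so 115 mm along x from the middle axis and 36 mm above the underside; axes as the handset's.
- label (a point): Centre of the white paper label with black bars (44 x 26 mm) on the green circuit board, 85 mm above the shelf. x points straight out of the label (level), z is up. The board is 140 mm wide, 2.4 mm thick, its top edge 120 mm above the shelf.
- board_fixture: Tin-plated fixture (base 70 x 170 mm, 24 mm high) with spring clips gripping the upright board; fixed. Origin under the middle of its base, x the way the label looks.
- face_centre (a point): Centre of the sloped face of the test stage: an aluminium plate 100 (x) x 78 (y) mm on springs, about 80 mm above the shelf, on a fixed tin-plated stand with base 130 x 130 mm. z is the outward normal, leaning 11 to 29 degrees from vertical, towards the robot; x runs up the slope, y level across it. The tilt is clamped and does not yield to the push.
- stage_face (a joint): How far the sprung face is pressed in along its normal, m: 0 untouched, 0.010 at its hard stop. It takes about 4 N to start and 0.7 N more for each mm, so about 7 N at 5 mm.
- test_stage: The whole tilting test stage: fixed tin-plated base 130 x 130 x 12 mm with two side cheeks to 72 mm high, carrying the clamped cradle and the sprung face. Origin under the middle of its base; x level, the way the face rises.
- handset: The same handset; origin at the centre of the underside of its flat steel sole plate, 60 (x) x 44 (y) x 8 mm. A round nose of 20 mm diameter sticks out of the grip block along +x, its axis 36 mm above the underside, its tip 45 mm from the middle axis.
- case_half: White plastic radio case half, 80 x 130 x 28 mm, open upward; loose, leave alone. Origin under its centre.
- contact_block: Brass battery contact spring block, 22 x 36 x 27 mm; loose, leave alone. Origin under its centre.
- tuning_knob: Black tuning knob, 38 mm across, 19 mm high; loose, leave alone. Origin under its centre.
- screwdriver: Screwdriver with wooden handle, 190 mm, lying along its x; loose, leave alone.
- loudspeaker: Small round loudspeaker, 76 mm across, 26 mm high, lying face up; loose, leave alone. Origin under its centre.
- screw_tray: Aluminium tray of screws, 90 x 120 x 30 mm; loose, leave alone. Origin under its centre.
- flux_jar: Small jar with black cap, 48 mm across, 60 mm high; loose, leave alone. Origin under its centre.
There are look-alikes about, which are no part of the job. What is shaped like the board_fixture but red is not meant. Leave any green look-alike of the handset alone.

How it is judged (in metres and radians):
On the way:
1. the held handset's reading point rests on the label, nose square to it, steady (distance between focus and label below 0.022 m and angle between the x axis of handset and the x axis of board_fixture, either way round below 0.2 rad and angle between handset's own z axis and vertical below 0.15 rad and linear speed of handset below 0.02 m/s and angular speed of handset below 0.15 rad/s and contact force between the fingers and handset above 2 N), for 0.6 s.
At the end, for the whole second after the job is handed in: Still gripped and at rest, the sole lies on the face within 0.05 rad of flush, long side within 0.2 rad of the line up the slope (either way), its centre within 18 mm along and 15 mm across of the face centre, pressing the face 2 to 8 mm in (angle between the z axis of handset and the z axis of face_centre, either way round below 0.05 rad and angle between the x axis of handset and the x axis of face_centre, either way round below 0.2 rad and angle between handset's own z axis and vertical below 0.9 rad and x of sole in the frame of face_centre between -0.018 and 0.018 m and y of sole in the frame of face_centre between -0.015 and 0.015 m and z of sole in the frame of face_centre between -0.003 and 0.003 m and value of joint stage_face between 0.002 and 0.008 m and contact force between handset and test_stage above 2 N and contact force between the fingers and handset above 2 N and linear speed of handset below 0.01 m/s); the arm keeps its last pose, push and grip.
It fails at once if the handset or the robot bumps the board or its fixture (contact force between any of handset, the arm, the fingers and board_fixture above 1 N).
It fails at once if the test stage is pushed roughly, over 25 N (contact force between anything else and test_stage above 25 N).
It fails at once if another thing on the shelf is moved more than 20 mm (distance of any of case_half, contact_block, tuning_knob, screwdriver, loudspeaker, screw_tray, flux_jar from where it was at the start of the episode above 0.02 m).
It also fails if it takes over 51 s, if anything falls off the work surface, if the arm or the gripper's body presses on something with over 40 N, if the wrist force passes 120 N, or if a joint passes its speed limit or range.

## Working session

There is one attempt and no reset: what is moved stays moved. The work goes in short steps, Python scripts to look and compute and a shell command to move; the robot and the scene stay as the last step left them, time stands still between calls to the robot, and variables do not carry over. Pictures are saved under pics/ and viewed, and the job is handed in when it is done.

```bash
mkdir -p pics; ls; cat > h.py <<'E'
import numpy as np, cv2
from workcell import readout, viewer, workorder
def shot(n,name):
    p=viewer.get_image(n); cv2.imwrite(f'pics/{name}.png',cv2.cvtColor(p['color'],cv2.COLOR_RGB2BGR)); return p
E
python3 - <<'E'
from h import *
print(readout.get_obs())
for n in ['scene','side','wrist']:
    p=shot(n,n+'0'); print(n,p['fx'],p['cx'],p['cy'],np.round(p['R'],3).tolist(),np.round(p['t'],3), p.keys())
    for th in ['handset','board_fixture','test_stage','label','face_centre','case_half','contact_block','tuning_knob','screwdriver','loudspeaker','screw_tray','flux_jar']:
        print(th,[(round(d['p'],2),np.array(d['box']).tolist(),int(d['mask'].sum())) for d in viewer.masks_of(p,th)])
E
```

```text
pics
{'clock': 0.0, 'joint_pos': array([-8.21677504e+01,  9.11323437e+00,  9.15734681e+01, -8.67381385e-04,
        7.94250060e+01, -1.20373478e+01]), 'joint_vel': array([ 0.00251636,  0.08433902, -0.00462751, -0.00359684, -0.06279424,
       -0.05096574]), 'effort': array([-2.83375906e-03, -3.95993865e+01, -3.31434667e+01, -6.79854147e-04,
        8.31786369e-03,  2.41358144e-06]), 'eef_pos': array([ 0.19531702, -0.54009116,  0.20079994]), 'ee_rot': array([-1.79890570e+02, -2.24630961e-02,  1.98697360e+01]), 'wrist_force': array([-0.2606802 ,  0.58262181, -0.49615335]), 'moment': array([ 0.0225213 , -0.02772126, -0.00854996]), 'opening': 0.08539565392292757}
scene 462.87800772591055 260.51886911939073 189.95694235662887 [[0.31, 0.951, 0.02], [0.635, -0.192, -0.748], [-0.708, 0.245, -0.663]] [-0.121 -0.301  1.819] dict_keys(['color', 'fx', 'fy', 'cx', 'cy', 'R', 't', 'shot'])
handset [(0.94, [223.6, 187.5, 249.1, 219.8], 519), (0.73, [260.8, 165.6, 281.9, 198.1], 403), (0.31, [313.4, 160.3, 368.9, 206.1], 1579)]
board_fixture [(0.83, [152.1, 170.6, 198.3, 229.3], 1293), (0.61, [78.7,
[... 1743 characters left out ...]
26.3, 296.3, 148.9, 322.6], 435)]
loudspeaker [(0.91, [206.3, 169.5, 229.9, 187.1], 292)]
screw_tray [(0.56, [220.4, 127.0, 263.4, 159.0], 798), (0.43, [177.3, 209.1, 213.9, 254.5], 1103)]
flux_jar [(0.86, [126.5, 292.6, 149.7, 321.1], 429)]
wrist 297.3186396354542 252.953658515367 190.8002450758348 [[0.34, -0.94, 0.0], [-0.895, -0.324, 0.307], [-0.288, -0.105, -0.952]] [-0.575 -0.039  0.379] dict_keys(['color', 'fx', 'fy', 'cx', 'cy', 'R', 't', 'shot'])
handset []
board_fixture [(0.9, [286.1, 0.6, 347.7, 15.4], 864)]
test_stage []
label [(0.94, [292.6, 0.0, 343.0, 14.4], 819)]
face_centre []
case_half []
contact_block []
tuning_knob []
screwdriver []
loudspeaker []
screw_tray []
flux_jar []
```

```bash
python3 - <<'E'
import cv2
for n in ['scene','side']:
    i=cv2.imread(f'pics/{n}0.png'); 
    c=i[140:310,60:440] if n=='scene' else i[90:340,100:380]
    cv2.imwrite(f'pics/{n}0z.png',cv2.resize(c,None,fx=2.1,fy=2.1,interpolation=cv2.INTER_CUBIC))
E
```

```text
(no output)
```

View pics/scene0z.png

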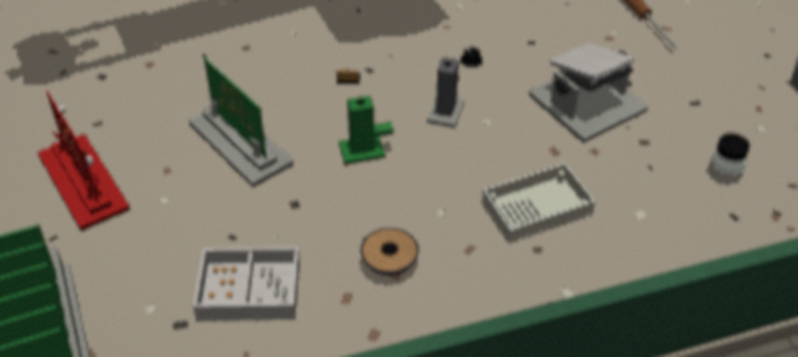

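View pics/side0z.png

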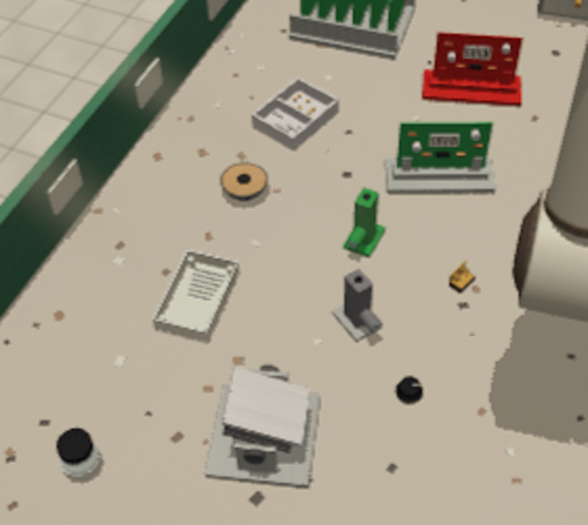

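View pics/wrist0.png

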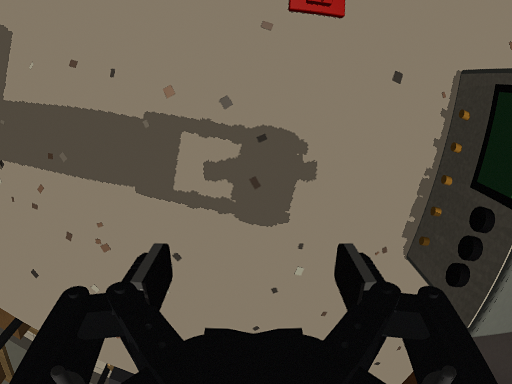

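The green board (scene ~(175,200), side ~(310,165)) has the label facing the side camera. The grey handset is at scene (271,182), side (270,234), with a green look-alike at scene (236,204). The stage is at scene (340,184).

Next I'll triangulate roughly.

```bash
cat >> h.py <<'E'
def ray(p,u,v,fish=False):
    R=np.array(p['R']);t=np.array(p['t'])
    x=(u-p['cx'])/p['fx'];y=(v-p['cy'])/p['fy']
    if fish:
        r=np.hypot(x,y); d=np.array([x*np.sinc(r/np.pi),y*np.sinc(r/np.pi),np.cos(r)])
    else: d=np.array([x,y,1.])
    d=R.T@d; return -R.T@t, d/np.linalg.norm(d)
def atz(p,u,v,z,fish=False):
    o,d=ray(p,u,v,fish); return o+d*(z-o[2])/d[2]
def proj(p,X,fish=False):
    X=np.atleast_2d(X)@np.array(p['R']).T+np.array(p['t'])
    if fish:
        rho=np.hypot(X[:,0],X[:,1]);th=np.arctan2(rho,X[:,2]);s=th/np.maximum(rho,1e-9)
    else: s=1/X[:,2]
    return np.c_[p['fx']*X[:,0]*s+p['cx'],p['fy']*X[:,1]*s+p['cy']]
E
python3 - <<'E'
from h import *
import pickle
ps={n:viewer.get_image(n) for n in ['scene','side']}
pickle.dump(ps,open('ps.pkl','wb'))
S=lambda z,u,v:np.round(atz(ps['scene'],60+u/2.1,140+v/2.1,z),3)
D=lambda z,u,v:np.round(atz(ps['side'],100+u/2.1,90+v/2.1,z),3)
print('handset top',S(.095,449,65),D(.095,358,278))
print('green top',S(.095,360,102),D(.095,367,194))
print('face',S(.08,593,62),D(.08,267,405))
print('label',S(.085,238,108),D(.085,444,140))
print('board base corners scene',S(.0,190,122),S(.0,255,184),S(.024,291,157),' side',D(0,387,190),D(0,494,191))
print('stage base',S(.012,530,97),S(.012,584,135),S(.012,646,107),D(0,208,477),D(0,312,483),D(.012,321,392))
for n,u,v in [('block',347,75),('knob',471,57),('case',538,203),('spk',390,250),('tray',247,285),('jar',730,165),('screwdriver tip',672,48)]: print(n,S(.02,u,v))
print('block,knob side',D(.02,461,276),D(.015,408,390))
print('arm now',readout.get_obs()['eef_pos'])
for n in ps:
    i=cv2.cvtColor(ps[n]['color'],cv2.COLOR_RGB2BGR)
    for k,(c,b) in {'hs':({'scene':(271,182),'side':(270,234)}[n],22),'st':({'scene':(341,184),'side':(226,292)}[n],36),'bd':({'scene':(175,200),'side':(310,165)}[n],34)}.items():
        s=520//(2*b); cv2.imwrite(f'pics/{n}_{k}.png',cv2.resize(i[c[1]-b:c[1]+b,c[0]-b:c[0]+b],None,fx=s,fy=s,interpolation=cv2.INTER_CUBIC))
E
python3 - <<'E'
import cv2,numpy as np
for k in ['hs','st','bd']:
    a=[cv2.resize(cv2.imread(f'pics/{n}_{k}.png'),(400,400)) for n in ['scene','side']]
    cv2.imwrite(f'pics/pair_{k}.png',np.hstack(a))
E
```

```text
handset top [0.497 0.006 0.095] [0.492 0.003 0.095]
green top [ 0.538 -0.139  0.095] [ 0.535 -0.144  0.095]
face [0.534 0.219 0.08 ] [0.528 0.217 0.08 ]
label [ 0.49  -0.301  0.085] [ 0.469 -0.302  0.085]
board base corners scene [ 0.404 -0.366  0.   ] [ 0.558 -0.298 -0.   ] [ 0.544 -0.242  0.024]  side [ 0.536 -0.247  0.   ] [ 0.38  -0.309  0.   ]
stage base [0.51  0.135 0.012] [0.611 0.178 0.012] [0.582 0.295 0.012] [0.575 0.298 0.   ] [0.452 0.255 0.   ] [0.489 0.137 0.012]
block [ 0.389 -0.12   0.02 ]
knob [0.402 0.079 0.02 ]
case [0.723 0.057 0.02 ]
spk [ 0.742 -0.157  0.02 ]
tray [ 0.744 -0.341  0.02 ]
jar [0.735 0.345 0.02 ]
screwdriver tip [0.473 0.398 0.02 ]
block,knob side [ 0.375 -0.112  0.02 ] [0.384 0.092 0.015]
arm now [ 0.19538725 -0.54075554  0.20179335]
```

View pics/pair_hs.png

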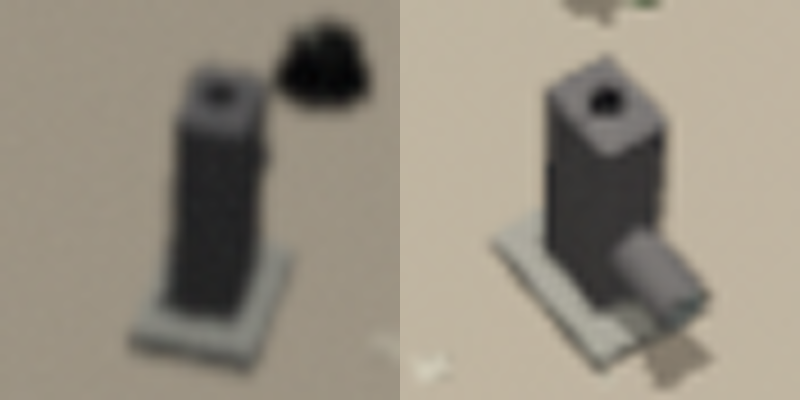

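View pics/pair_st.png

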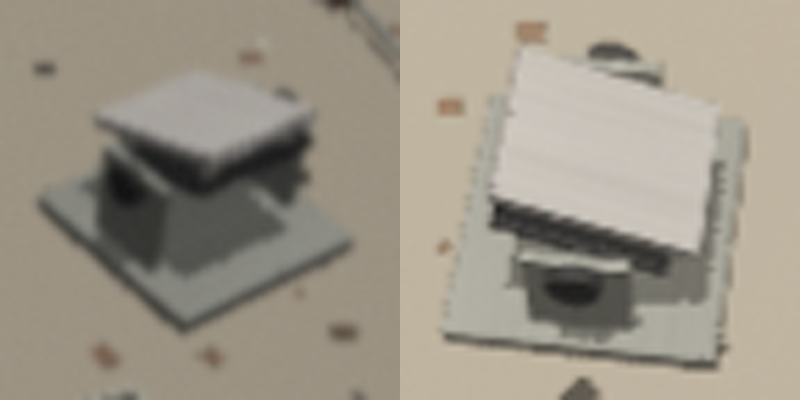

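View pics/pair_bd.png

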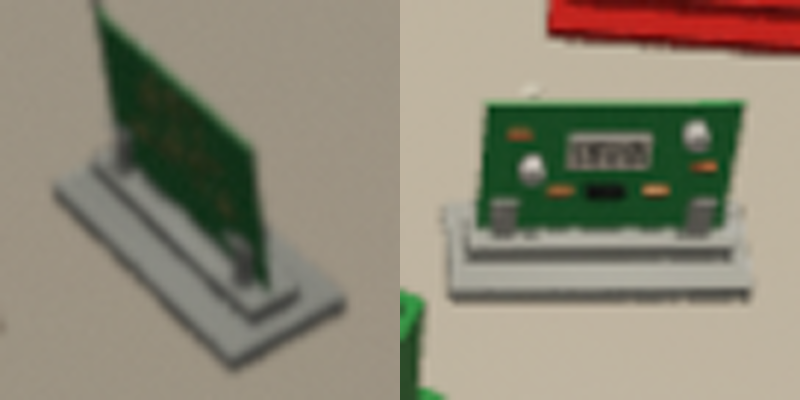

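```bash
cat > fit.py <<'E'
from h import *
import pickle
from scipy.optimize import least_squares
from scipy.spatial.transform import Rotation as Ro
ps=pickle.load(open('ps.pkl','rb'))
def run(name,model,x0,obs,crop):
    def res(q):
        r=[]
        for cam,L in obs.items():
            ox,oy,s=crop[cam]
            P=np.array([m(q) if callable(m) else model(q,m) for m,_ in L])
            uv=np.array([[ox+a/s,oy+b/s] for _,(a,b) in L])
            r.append((proj(ps[cam],P)-uv).ravel())
        return np.concatenate(r)
    s=least_squares(res,x0,loss='soft_l1'); e=res(s.x).reshape(-1,2)
    print(name,np.round(s.x,4),'rms px',round(float(np.sqrt((e**2).mean())),2)); print(np.round(e,1).tolist())
    return s.x
planar=lambda q,m: np.array([q[0],q[1],0])+Ro.from_euler('z',q[2]).apply(m)
a,b=.017,.013;c,d=.03,.022
H={'side':[((a,b,.095),(266,118)),((a,-b,.095),(209,152)),((-a,-b,.095),(147,90)),((-a,b,.095),(206,58)),((-c,-d,.008),(95,243)),((c,-d,0),(203,372))],
'scene':[((a,b,.095),(190,65)),((a,-b,.095),(265,75)),((-a,-b,.095),(260,132)),((-a,b,.095),(178,125)),((-c,d,0),(132,348)),((-c,-d,0),(250,370)),((c,-d,.008),(293,250))]}
run('handset',planar,[.5,0,2.6],H,{'scene':(249,160,400/44),'side':(248,212,400/44)})
face=lambda q,m: np.array(q[:3])+Ro.from_euler('zy',[q[3],-q[4]]).apply(m)
a,b=.05,.039
F={'side':[((a,b,0),(92,200)),((-a,b,0),(297,252)),((-a,-b,0),(318,103)),((a,-b,0),(117,50))],
'scene':[((a,b,0),(315,110)),((-a,-b,0),(95,118)),((a,-b,0),(210,160)),((-a,b,0),(198,72))]}
cr={'scene':(305,148,400/72),'side':(190,256,400/72)}
run('face',face,[.53,.218,.08,.33,.3],F,cr)
a=.065
B={'side':[((a,a,0),(45,338)),((-a,a,0),(318,368)),((-a,-a,.012),(348,118))],
'scene':[((-a,-a,.012),(38,200)),((a,-a,0),(185,330)),((a,a,.012),(352,240))]}
run('base',planar,[.53,.218,.33],B,cr)
cr={'scene':(141,166,400/68),'side':(276,131,400/68)}
lab=lambda q,m: np.array([q[0],q[1],.085])+Ro.from_euler('z',q[2]).apply(m)
off=lambda y,z:(lambda q: lab(q,(0,y+q[3],z)))
L={'side':[((0,-.022,.013),(168,132)),((0,.022,.013),(253,132)),((0,.022,-.013),(250,170)),((0,-.022,-.013),(168,170)),(off(-.07,.035),(87,103)),(off(.07,.035),(345,103))],
'scene':[(off(-.07,.035),(252,150)),(off(.07,.035),(97,10))]}
run('label',lab,[.475,-.3,1.95,0],L,cr)
X={'side':[((.035,-.085,0),(52,300)),((.035,.085,0),(350,300))],'scene':[((-.035,-.085,0),(235,371)),((.035,-.085,0),(345,310)),((-.035,.085,0),(55,197))]}
run('fixture',planar,[.475,-.3,1.95],X,cr)
E
python3 fit.py
```

```text
handset [0.4912 0.0056 2.6207] rms px 0.8
[[0.5, -0.3], [-0.5, 0.6], [-1.3, -0.3], [-0.6, -1.3], [-1.2, -0.5], [-0.4, 0.3], [0.2, -1.3], [0.2, -1.2], [-1.2, -0.6], [-0.6, -1.1], [-0.1, -0.1], [0.7, -0.4], [-0.6, -1.4]]
face [0.5277 0.2183 0.0801 0.2795 0.3354] rms px 0.82
[[-1.3, 0.6], [-0.3, 0.7], [0.1, -0.3], [-0.1, -0.3], [0.0, 1.2], [-1.0, -1.8], [0.0, -1.0], [-1.1, 0.3]]
base [0.5346 0.2193 0.2919] rms px 0.85
[[-0.5, 0.8], [-0.3, 0.2], [-0.6, -0.5], [-0.9, -1.7], [-0.9, 0.7], [0.1, -1.4]]
label [ 0.4682 -0.3031  1.9643 -0.002 ] rms px 0.58
[[0.6, 0.1], [-0.0, 0.1], [-0.4, -0.5], [-0.1, -0.5], [-0.9, -0.0], [-0.3, 0.0], [-0.1, -1.1], [-0.1, -1.5]]
fixture [ 0.4707 -0.3032  1.9783] rms px 0.6
[[-1.1, 0.5], [-0.3, -0.0], [-0.6, 0.0], [0.4, -0.6], [-0.8, -0.6]]
```

```bash
sed -i 's|\[\[ox+a/s,oy+b/s\]|[[ox+a/s-.5+.5/s,oy+b/s-.5+.5/s]|' fit.py; python3 fit.py | grep rms
cat >> h.py <<'E'
def delta(tgt,yaw,obs=None):
    from scipy.spatial.transform import Rotation as Ro
    o=obs or readout.get_obs(); R=Ro.from_euler('xyz',o['ee_rot'],degrees=True).as_matrix()
    d=R.T@(np.array(tgt)-o['eef_pos']); tw=-((yaw-o['ee_rot'][2]+180)%360-180)
    print('tcp',np.round(o['eef_pos'],4),np.round(o['ee_rot'],2),'shift',np.round(d,4),'twist rad',round(np.radians(tw),4),'force',np.round(o['wrist_force'],1),'open',round(o['opening'],4),'t',round(o['clock'],2))
E
python3 -c "
from h import *
delta([.492,.0045,.2],-30)"
```

```text
handset [0.4916 0.0046 2.6112] rms px 0.59
face [0.5284 0.2176 0.0813 0.2782 0.3338] rms px 0.75
base [0.5355 0.2183 0.289 ] rms px 0.69
label [ 4.7000e-01 -3.0410e-01  1.9663e+00 -1.2000e-03] rms px 0.37
fixture [ 0.4705 -0.3041  1.9765] rms px 0.47
tcp [ 0.1954 -0.5408  0.2018] [-180.      0.     19.87] shift [ 0.4643 -0.412   0.0018] twist rad 0.8704 force [ 0.6  0.2 -0.4] open 0.0853 t 2.05
```

```bash
python3 -m inch '0.044 -0.039 0 0;0.044 -0.039 0 0;0.044 -0.039 0 0;0.044 -0.039 0 0;0.044 -0.039 0 0;0.044 -0.039 0 0;0.044 -0.039 0 0;0.044 -0.039 0 0;0.044 -0.039 0 0;0.044 -0.039 0 0' 1 30
python3 -m inch '0.0123 -0.011 0 0;0.0123 -0.011 0 0;0 0 0 0.174;0 0 0 0.174;0 0 0 0.174;0 0 0 0.174;0 0 0 0.174;0 0 0 0;0 0 0 0'
python3 -c "
from h import *
delta([.492,.0045,.2],-30)
p=shot('wrist','w1')
import pickle; pickle.dump(p,open('w1.pkl','wb'))
from scipy.spatial.transform import Rotation as Ro
for z in (.095,0):
  a,b=(.017,.013) if z else (.03,.022)
  print(np.round(proj(p,np.array([.4916,.0046,z])+Ro.from_euler('z',2.6112).apply([(s*a,t*b,0) for s,t in [(1,1),(1,-1),(-1,-1),(-1,1)]]),True)).tolist())"
```

```text
clock: 3.3
eef_pos: [0.4775, -0.0226, 0.2022]
ee_rot: [180.0, -0.0, 19.9]
wrist_force: [0.8, -0.9, -0.4]
opening: 0.0854
clock: 4.42
eef_pos: [0.4923, 0.0041, 0.2018]
ee_rot: [180.0, -0.0, -29.9]
wrist_force: [0.2, -0.6, 0.6]
opening: 0.0854
tcp [0.4923 0.0041 0.2018] [179.99  -0.   -29.88] shift [-0.0005 -0.0002  0.0018] twist rad 0.0022 force [ 0.2 -0.6  0.6] open 0.0854 t 4.42
[[266.0, 198.0], [240.0, 197.0], [240.0, 164.0], [267.0, 164.0]]
[[270.0, 183.0], [236.0, 183.0], [236.0, 137.0], [271.0, 138.0]]
```

View pics/w1.png

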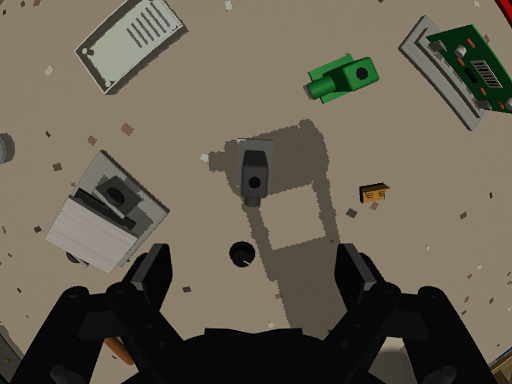

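```bash
python3 - <<'E'
import cv2,numpy as np
i=cv2.imread('pics/w1.png')
def c(u,v,b): return cv2.resize(i[v-b:v+b,u-b:u+b],(400,400),interpolation=cv2.INTER_CUBIC)
cv2.imwrite('pics/w1z.png',np.hstack([c(255,175,40),c(107,212,66)]))
cv2.imwrite('pics/w1b.png',c(455,75,57))
E
```

```text
(no output)
```

View pics/w1z.png

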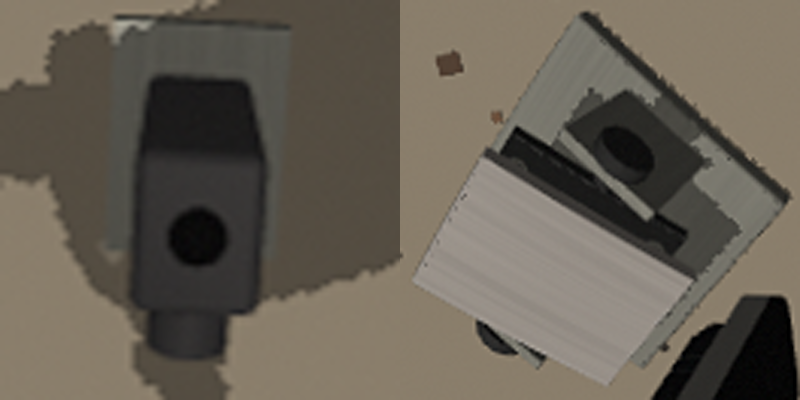

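View pics/w1b.png

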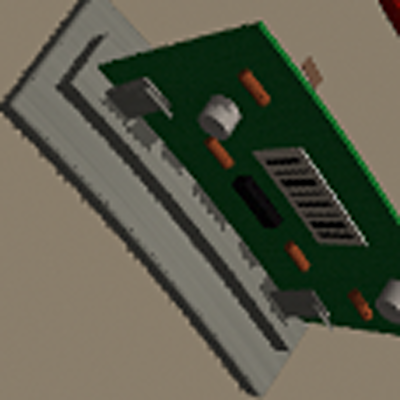

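```bash
python3 - <<'E'
s=open('fit.py').read()
s=s.replace("def run(","ps['wrist']=pickle.load(open('w1.pkl','rb'))\ndef run(").replace("proj(ps[cam],P)","proj(ps[cam],P,cam=='wrist')")
s=s.replace("run('handset',planar,[.5,0,2.6],H,{","a,b=.017,.013\nH['wrist']=[((a,b,.095),(262,308)),((a,-b,.095),(133,310)),((-a,-b,.095),(142,155)),((-a,b,.095),(265,157)),((-.03,-d,.008),(112,20)),((-.03,d,.008),(291,28)),((.03,-d,.008),(107,250))]\nrun('handset',planar,[.5,0,2.6],H,{'wrist':(215,135,5),")
s=s.replace("run('face'","""q0=[.528,.218,.081,.278,.334]
C=[(85,152),(15,280),(210,385),(295,278)];F['wrist']=[]
for m in [(a,b,0),(a,-b,0),(-a,b,0),(-a,-b,0)]:
    uv=(proj(ps['wrist'],face(q0,m),True)[0]-[41,146])*3.03; F['wrist'].append((m,min(C,key=lambda c:np.hypot(*(np.array(c)-uv)))))
run('face'""").replace("'side':(190,256,400/72)","'side':(190,256,400/72),'wrist':(41,146,400/132)")
s=s.replace("run('label'","""L['wrist']=[]
C=[(253,150),(300,150),(367,245),(320,240)]
for m in [(0,.022,.013),(0,.022,-.013),(0,-.022,.013),(0,-.022,-.013)]:
    uv=(proj(ps['wrist'],lab([.47,-.304,1.966],m),True)[0]-[398,18])*3.509; L['wrist'].append((m,min(C,key=lambda c:np.hypot(*(np.array(c)-uv)))))
run('label'""").replace("'side':(276,131,400/68)","'side':(276,131,400/68),'wrist':(398,18,400/114)")
open('fit.py','w').write(s)
E
python3 fit.py
```

```text
handset [0.4905 0.0038 2.5892] rms px 0.81
[[1.3, -0.0], [0.2, 0.6], [-0.3, -0.5], [0.6, -1.2], [-0.2, -0.8], [0.1, 0.3], [0.2, -1.0], [0.2, -0.7], [-1.6, -0.2], [-1.0, -0.8], [-0.5, 0.1], [0.2, 0.1], [-0.5, -0.8], [-0.2, 2.3], [-0.6, 1.2], [-1.7, -1.4], [0.8, -0.9], [-0.1, -0.3], [-0.3, -0.7], [0.1, 0.2]]
face [0.5271 0.2169 0.0806 0.2859 0.3238] rms px 1.11
[[-0.4, 0.7], [0.8, 0.5], [0.9, -0.5], [0.5, -0.1], [-0.0, 1.6], [-1.1, -1.6], [0.1, -0.6], [-1.3, 0.4], [0.4, -2.9], [-2.0, 0.3], [-0.0, -1.7], [-0.5, 1.6]]
base [0.5355 0.2183 0.289 ] rms px 0.69
[[-0.3, 0.7], [-0.2, 0.2], [-0.3, -0.5], [-0.7, -1.1], [-0.7, 1.4], [0.3, -0.7]]
label [ 4.6900e-01 -3.0300e-01  1.9724e+00 -1.3000e-03] rms px 0.46
[[0.8, 0.5], [0.1, 0.5], [-0.2, -0.2], [0.1, -0.1], [-0.5, 0.5], [0.1, 0.3], [0.4, -0.7], [0.1, -1.0], [0.1, -0.5], [-0.2, 0.3], [0.5, -0.9], [0.2, 0.2]]
fixture [ 0.4705 -0.3041  1.9765] rms px 0.47
[[-0.6, 0.7], [0.2, 0.3], [-0.5, 0.5], [0.4, -0.2], [-0.7, -0.2]]
```

```bash
python3 -c "
from h import *
delta([.4942,.0020,.046],-31)"
```

```text
tcp [0.4923 0.0042 0.2018] [179.99  -0.   -29.89] shift [0.0028 0.0009 0.1558] twist rad 0.0193 force [-0.2  0.  -0.7] open 0.0853 t 4.47
```

```bash
python3 -m inch '0.0028 0.001 0.03 0.019;0 0 0.03 0;0 0 0.03 0;0 0 0.03 0;0 0 0.02 0;0 0 0.016 0;0 0 0 0;0 0 0 0' 1 30
python3 -m inch '0 0 0 0;0 0 0 0;0 0 0 0;0 0 0 0;0 0 0 0;0 0 0 0;0 0 0 0' -1 30
python3 -c "
from h import *
delta([.4942,.0020,.046],-31)
shot('wrist','w2');shot('side','s2')
a=cv2.imread('pics/w2.png');b=cv2.imread('pics/s2.png')[190:290,220:320]
cv2.imwrite('pics/c2.png',np.hstack([cv2.resize(a,(480,360)),cv2.resize(b,(320,360),interpolation=2)]))"
```

```text
clock: 5.48
eef_pos: [0.495, 0.0022, 0.0467]
ee_rot: [-180.0, -0.1, -31.0]
wrist_force: [-0.3, -0.7, 0.0]
opening: 0.0857
clock: 6.35
eef_pos: [0.4945, 0.0022, 0.0461]
ee_rot: [-180.0, -0.0, -31.1]
wrist_force: [-1.8, -0.3, 4.8]
opening: 0.0254
tcp [0.4945 0.0022 0.0461] [-1.800e+02 -3.000e-02 -3.106e+01] shift [-0.0001  0.0004  0.0001] twist rad -0.0011 force [-1.8 -0.3  4.8] open 0.0254 t 6.35
```

View pics/c2.png

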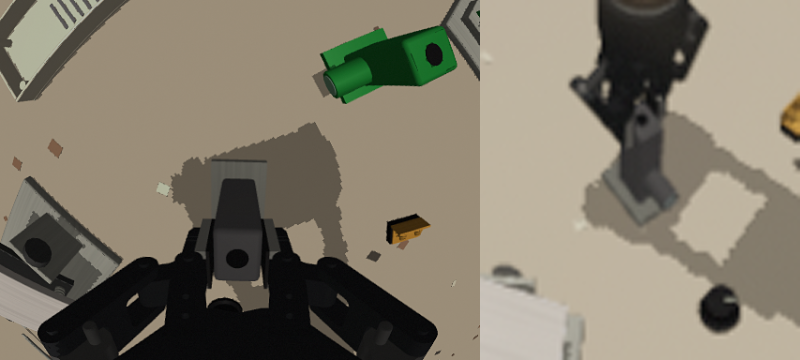

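```bash
python3 -m inch '0 0 -0.02 0;0 0 -0.04 0;0 0 -0.05 0;0 0 -0.05 0;0 0 -0.014 0;0 0 0 -0.174;0 0 0 -0.174;0 0 0 -0.174;0 0 0 -0.174;0 0 0 -0.174' 
python3 -m inch '0 0 0 -0.174;0 0 0 -0.174;0 0 0 -0.174;0 0 0 -0.174;0 0 0 -0.174;0 0 0 -0.174;0 0 0 -0.174;0 0 0 -0.174;0 0 0 -0.174;0 0 0 0'
python3 -c "
from h import *
delta([.4223,-.1935,.22],113.07)
shot('wrist','w3')"
```

```text
clock: 7.7
eef_pos: [0.4929, 0.0028, 0.217]
ee_rot: [-179.8, 0.2, 19.1]
wrist_force: [0.1, 0.7, -2.2]
opening: 0.0252
clock: 8.95
eef_pos: [0.4931, 0.0027, 0.2174]
ee_rot: [-179.8, -0.1, 108.4]
wrist_force: [-0.1, -0.1, -1.8]
opening: 0.0254
tcp [0.4931 0.0027 0.2174] [-1.7981e+02 -1.3000e-01  1.0840e+02] shift [-0.1638 -0.1291 -0.0025] twist rad -0.0815 force [-0.1 -0.1 -1.8] open 0.0254 t 8.95
```

View pics/w3.png

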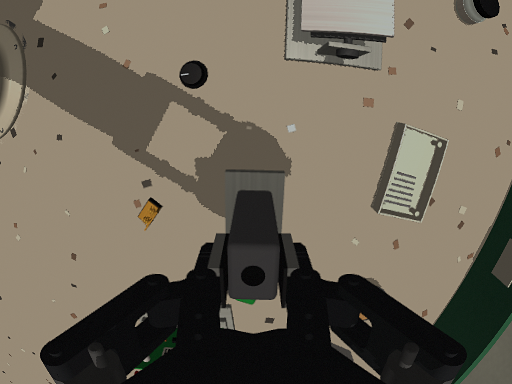

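```bash
python3 -m inch '-0.0328 -0.0258 0 0;-0.0328 -0.0258 0 0;-0.0328 -0.0258 0 0;-0.0328 -0.0258 0 0;-0.0328 -0.0258 0 -0.0815;0 0 0 0;0 0 0 0' 
python3 -c "
from h import *
delta([.4223,-.1935,.095],113.07)"
```

```text
clock: 9.88
eef_pos: [0.4238, -0.1935, 0.2192]
ee_rot: [-180.0, -0.1, 113.0]
wrist_force: [0.7, -1.2, -2.0]
opening: 0.0255
tcp [ 0.4238 -0.1935  0.2192] [-1.7999e+02 -8.0000e-02  1.1304e+02] shift [ 0.0004 -0.0014  0.1242] twist rad -0.0005 force [ 0.7 -1.2 -2. ] open 0.0255 t 9.88
```

```bash
python3 -m inch '0 -0.0014 0.03 0;0 0 0.04 0;0 0 0.03 0;0 0 0.016 0;0 0 0.008 0;0 0 0 0;0 0 0 0' 
python3 -c "
from h import *
delta([.4223,-.1935,.095],113.07)
p=shot('side','s4');w=shot('wrist','w4');c=shot('scene','c4')
a=cv2.imread('pics/s4.png')[110:260,220:370]; b=cv2.imread('pics/c4.png')[120:240,140:260]
cv2.imwrite('pics/d4.png',np.hstack([cv2.resize(a,(400,400),interpolation=2),cv2.resize(b,(400,400),interpolation=2)]))"
```

```text
clock: 10.75
eef_pos: [0.4236, -0.1953, 0.097]
ee_rot: [179.9, 0.1, 113.2]
wrist_force: [-0.5, -0.6, -3.0]
opening: 0.0252
tcp [ 0.4236 -0.1953  0.097 ] [1.7994e+02 1.2000e-01 1.1317e+02] shift [ 0.0021 -0.0005  0.002 ] twist rad 0.0018 force [-0.5 -0.6 -3. ] open 0.0252 t 10.75
```

View pics/d4.png

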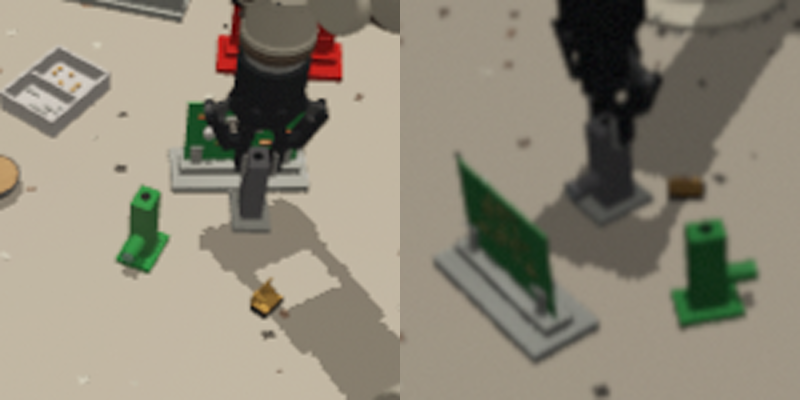

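View pics/w4.png

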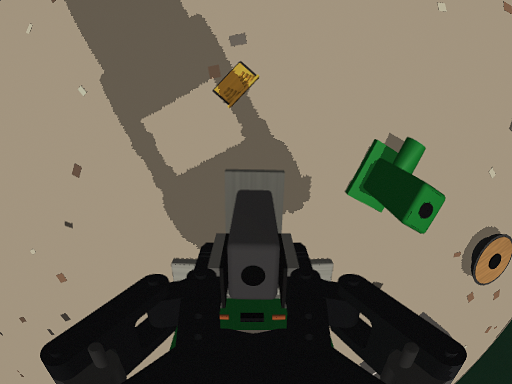

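```bash
python3 -m inch '0.001 0 0.001 0;0 0 0 0;0 0 0 0;0 0 0 0;0 0 0 0;0 0 0 0;0 0 0 0;0 0 0 0;0 0 0 0;0 0 0 0' 
python3 - <<'E'
from h import *
from scipy.spatial.transform import Rotation as Ro
delta([.4223,-.1935,.095],113.07)
# check handset silhouette overlay in scene/side using expected pose
o=readout.get_obs(); hy=o['ee_rot'][2]-180
ax=o['eef_pos']+Ro.from_euler('z',hy,degrees=True).apply([.004,0,-.046])
print('sole',ax,'focus',ax+Ro.from_euler('z',hy,degrees=True).apply([.115,0,.036]))
for n in ['scene','side']:
    p=shot(n,'z'+n); i=cv2.imread(f'pics/z{n}.png'); i=cv2.resize(i,None,fx=4,fy=4,interpolation=cv2.INTER_CUBIC)
    L=[]
    for a,b,z0,z1 in [(.03,.022,0,.008),(.017,.013,.008,.095)]:
        c=[(s*a,t*b,z) for z in (z0,z1) for s,t in [(1,1),(1,-1),(-1,-1),(-1,1)]]
        uv=proj(p,ax+Ro.from_euler('z',hy,degrees=True).apply(c))*4+1.5; uv=np.round(uv).astype(int)
        for k in range(4):
            for e in [(k,(k+1)%4),(k+4,(k+1)%4+4),(k,k+4)]: cv2.line(i,uv[e[0]].tolist(),uv[e[1]].tolist(),(0,255,255),1)
    c=uv.mean(0).astype(int); L=i[c[1]-200:c[1]+200,c[0]-200:c[0]+200]; cv2.imwrite(f'pics/zz{n}.png',L)
cv2.imwrite('pics/zz.png',np.hstack([cv2.imread('pics/zzscene.png'),cv2.imread('pics/zzside.png')]))
E
```

```text
clock: 12.15
eef_pos: [0.4223, -0.1937, 0.0948]
ee_rot: [-180.0, 0.0, 113.2]
wrist_force: [1.0, -0.0, -2.3]
opening: 0.0256
tcp [ 0.4223 -0.1937  0.0948] [-180.      0.    113.18] shift [ 0.0002  0.0001 -0.0002] twist rad 0.0019 force [ 1.  -0.  -2.3] open 0.0256 t 12.15
sole [ 0.42386316 -0.19740311  0.04880852] focus [ 0.46912761 -0.30312032  0.08480852]
```

View pics/zz.png

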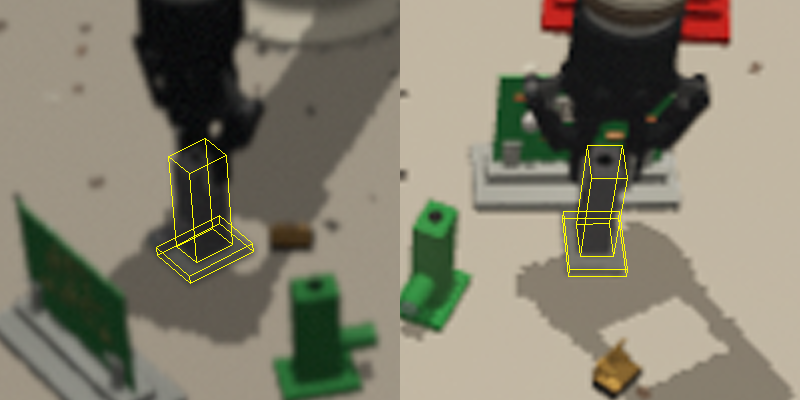

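Overlay of the expected pose fits both views, with the focus on the label. I'll hold a little longer, then go to the stage.

```bash
python3 -m inch '0 0 0 0;0 0 0 0;0 0 0 0;0 0 0 0;0.01 0 -0.025 0;0.01 0 -0.04 0;0.01 0 -0.04 0;0 0 -0.02 0' 
python3 -m inch '0 0 0 -0.162;0 0 0 -0.162;0 0 0 -0.162;0 0 0 -0.162;0 0 0 -0.162;0 0 0 -0.162;0 0 0 -0.162;0 0 0 -0.162;0 0 0 -0.162;0 0 0 0'
python3 -c "
from h import *
delta([.5275,.217,.22],196.4)"
```

```text
clock: 13.25
eef_pos: [0.4112, -0.1663, 0.2224]
ee_rot: [179.9, 0.2, 113.2]
wrist_force: [0.4, -0.5, -2.4]
opening: 0.0257
clock: 14.5
eef_pos: [0.4104, -0.1661, 0.2197]
ee_rot: [180.0, -0.0, -163.4]
wrist_force: [-0.2, -0.2, -2.4]
opening: 0.0255
tcp [ 0.4104 -0.1661  0.2197] [ 1.7999e+02 -1.0000e-02 -1.6339e+02] shift [-2.217e-01  3.337e-01 -3.000e-04] twist rad 0.0037 force [-0.2 -0.2 -2.4] open 0.0255 t 14.5
```

```bash
python3 -m inch '-0.0277 0.0417 0 0;-0.0277 0.0417 0 0;-0.0277 0.0417 0 0;-0.0277 0.0417 0 0;-0.0277 0.0417 0 0;-0.0277 0.0417 0 0;-0.0277 0.0417 0 0;-0.0277 0.0417 0 0.003;0 0 0 0;0 0 0 0' 
python3 - <<'E'
from h import *
import pickle
delta([.5275,.217,.16],196.4)
d={n:shot(n,n+'5') for n in ['scene','side','wrist']}; pickle.dump(d,open('p5.pkl','wb'))
a=cv2.imread('pics/scene5.png')[110:230,280:400]; b=cv2.imread('pics/side5.png')[200:340,160:300]
cv2.imwrite('pics/d5.png',np.hstack([cv2.resize(a,(400,400),interpolation=2),cv2.resize(b,(400,400),interpolation=2)]))
E
```

```text
clock: 15.75
eef_pos: [0.5266, 0.2168, 0.2195]
ee_rot: [-180.0, -0.0, -163.5]
wrist_force: [-0.3, -0.5, -2.3]
opening: 0.0256
tcp [0.5266 0.2168 0.2195] [-1.7997e+02 -5.0000e-02 -1.6354e+02] shift [-0.001  -0.0001  0.0595] twist rad 0.001 force [-0.3 -0.5 -2.3] open 0.0256 t 15.75
```

View pics/d5.png

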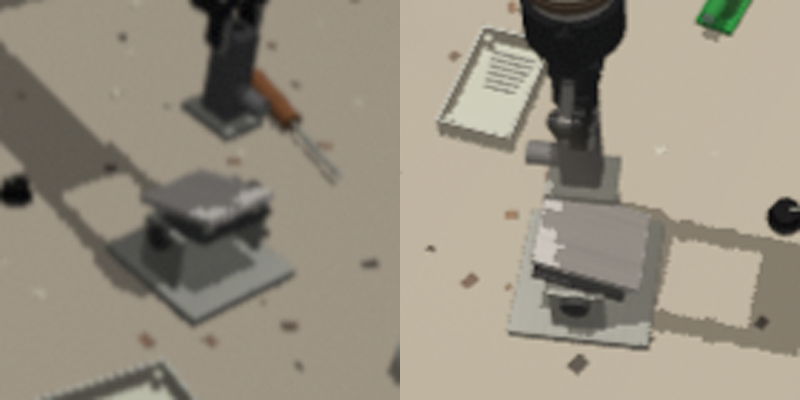

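View pics/wrist5.png

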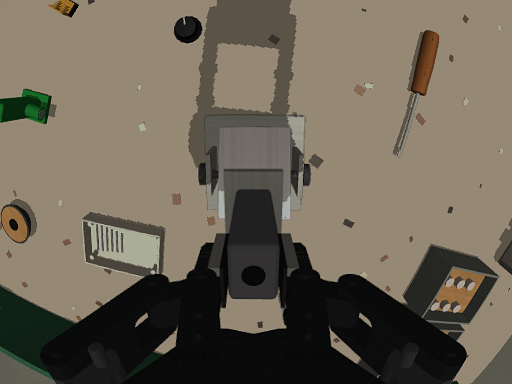

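```bash
python3 -m inch '-0.001 0 0.03 0;0 0 0.025 0;0 0 0.012 0;0 0 0.006 0;0 0 0 0;0 0 0 0' 
python3 -m inch '0 0 0.002 0;0 0 0.002 0;0 0 0 0;0 0 0 0'
python3 -m inch '0 0 0.002 0;0 0 0.002 0;0 0 0 0;0 0 0 0'
```

```text
clock: 16.65
eef_pos: [0.5285, 0.2175, 0.148]
ee_rot: [-180.0, 0.1, -163.5]
wrist_force: [0.4, 0.4, -2.8]
opening: 0.0251
clock: 17.15
eef_pos: [0.5279, 0.2174, 0.1431]
ee_rot: [-180.0, 0.0, -163.5]
wrist_force: [-1.6, 0.1, 0.6]
opening: 0.0253
clock: 17.65
eef_pos: [0.5285, 0.2176, 0.1395]
ee_rot: [-180.0, 0.1, -163.5]
wrist_force: [0.4, 0.8, 3.5]
opening: 0.0252
```

```bash
python3 -m inch '0.003 0 0.0022 0;0.003 0 0.0022 0;0 0 0 0;0 0 0 0'
python3 - <<'E'
from h import *
d={n:shot(n,n+'6') for n in ['scene','side','wrist']}
a=cv2.imread('pics/scene6.png')[110:210,290:390]; b=cv2.imread('pics/side6.png')[200:320,170:290]
cv2.imwrite('pics/d6.png',np.hstack([cv2.resize(a,(400,400),interpolation=2),cv2.resize(b,(400,400),interpolation=2)]))
E
```

```text
clock: 18.15
eef_pos: [0.5227, 0.2157, 0.1352]
ee_rot: [-180.0, 0.1, -163.5]
wrist_force: [1.4, 0.8, 4.8]
opening: 0.0253
```

View pics/d6.png

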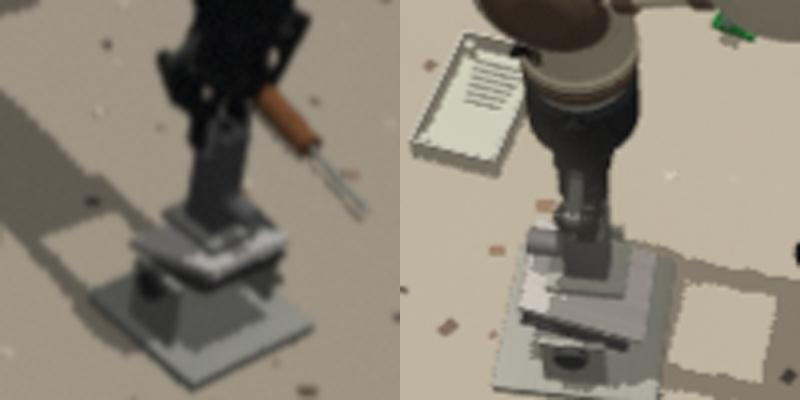

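View pics/wrist6.png

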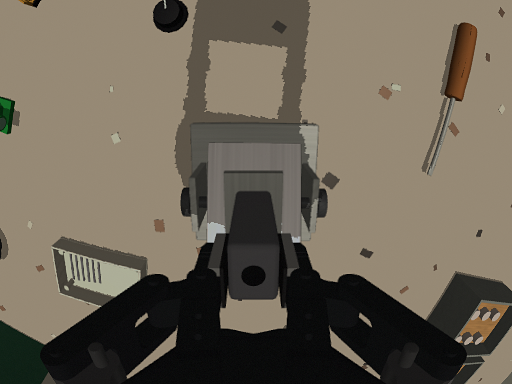

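```bash
python3 -m inch '0.002 0 0.003 0;0.002 0 0.003 0;0 0 0 0;0 0 0 0' - 20
python3 -c "
from h import *
shot('wrist','w7')"
```

```text
clock: 18.8
eef_pos: [0.5187, 0.2145, 0.1294]
ee_rot: [-180.0, 0.1, -163.5]
wrist_force: [-0.8, -0.4, 8.1]
opening: 0.0253
```

View pics/w7.png

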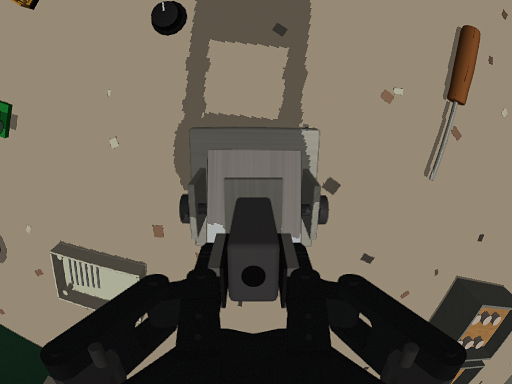

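```bash
cat >> h.py <<'E'
def hs(obs,th,pts,gx=-.004,gz=.065):
    "handset points -> world, pivoted th rad (nose up) about the grip point"
    from scipy.spatial.transform import Rotation as Ro
    o=obs; g=o['eef_pos']+[0,0,.019]
    R=Ro.from_euler('zy',[o['ee_rot'][2]-180,-np.degrees(th)],degrees=True)
    return g+R.apply(np.atleast_2d(pts)-[gx,0,gz])
E
python3 - <<'E'
from h import *
o=readout.get_obs(); p=viewer.get_image('wrist')
for th in [0,.05,.1,.2,.25,.3,.33,.36]:
    print(th,np.round(proj(p,hs(o,th,[(-.03,.022,.008),(-.03,-.022,.008),(-.017,.013,.095),(-.017,.013,.02),(.017,.0,.095)]),True),1).tolist())
E
```

```text
0 [[283.2, 170.9], [222.7, 170.9], [280.8, 243.9], [271.5, 193.1], [252.8, 301.0]]
0.05 [[281.8, 174.1], [221.8, 174.3], [281.7, 240.4], [270.5, 195.7], [253.7, 300.0]]
0.1 [[280.4, 177.3], [220.9, 177.7], [282.5, 236.8], [269.5, 198.4], [254.6, 298.8]]
0.2 [[277.7, 184.0], [219.1, 184.7], [283.9, 229.9], [267.4, 203.9], [256.5, 295.9]]
0.25 [[276.3, 187.5], [218.1, 188.2], [284.6, 226.5], [266.4, 206.7], [257.5, 294.1]]
0.3 [[275.0, 191.0], [217.1, 191.8], [285.2, 223.3], [265.4, 209.6], [258.5, 292.2]]
0.33 [[274.2, 193.1], [216.6, 194.0], [285.5, 221.3], [264.8, 211.3], [259.1, 291.0]]
0.36 [[273.4, 195.3], [216.0, 196.1], [285.8, 219.4], [264.2, 213.0], [259.8, 289.7]]
```

```bash
sed -i "s/'zy'/'ZY'/" h.py fit.py; python3 fit.py | grep -A1 face
python3 - <<'E'
from h import *
o=readout.get_obs(); p=shot('wrist','w8')
cv2.imwrite('pics/w8z.png',cv2.resize(cv2.imread('pics/w8.png')[120:320,170:340],None,fx=3,fy=3,interpolation=2))
for th in [0,.05,.1,.2,.25,.3,.33,.36]:
    print(th,np.round(proj(p,hs(o,th,[(-.03,.022,.008),(-.03,-.022,.008),(-.017,.013,.095),(.017,.0,.095)]),True),1).tolist())
E
```

```text
face [0.5264 0.2173 0.0803 0.2926 0.3395] rms px 0.53
[[0.1, 0.0], [1.1, 0.5], [0.6, 0.7], [0.7, 0.4], [-0.1, 0.1], [-1.0, -0.3], [-0.1, 0.0], [-1.2, -0.3], [-0.6, -0.3], [-0.8, -0.2], [-0.4, -0.1], [0.2, -0.2]]
0 [[283.2, 171.0], [222.7, 170.9], [280.8, 243.9], [252.8, 301.0]]
0.05 [[283.0, 174.4], [223.0, 174.3], [280.8, 240.4], [252.8, 299.9]]
0.1 [[282.7, 177.8], [223.3, 177.8], [280.8, 236.9], [252.8, 298.7]]
0.2 [[282.3, 184.9], [223.7, 184.9], [280.7, 230.0], [252.8, 295.7]]
0.25 [[282.1, 188.6], [223.9, 188.6], [280.6, 226.6], [252.8, 293.8]]
0.3 [[281.9, 192.3], [224.1, 192.2], [280.5, 223.2], [252.8, 291.8]]
0.33 [[281.8, 194.5], [224.2, 194.5], [280.5, 221.2], [252.8, 290.5]]
0.36 [[281.7, 196.8], [224.3, 196.7], [280.4, 219.3], [252.8, 289.2]]
```

View pics/w8z.png

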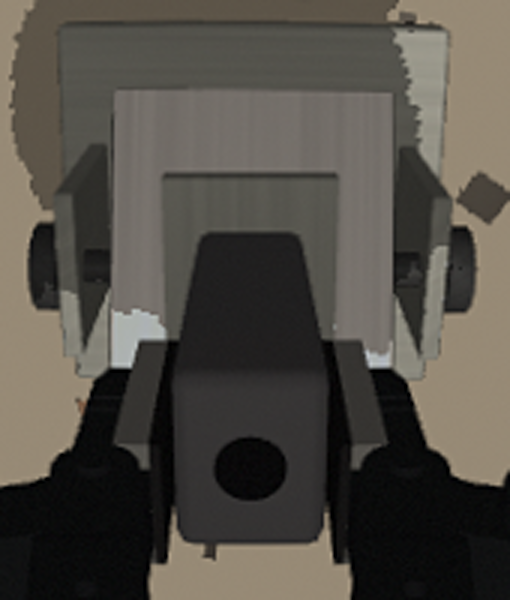

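```bash
python3 - <<'E'
import cv2,numpy as np
a=[cv2.resize(cv2.imread(f'pics/{n}.png')[160:310,205:300],None,fx=4,fy=4,interpolation=2) for n in ['wrist5','w8']]
cv2.imwrite('pics/cmp.png',np.hstack(a))
E
```

```text
(no output)
```

View pics/cmp.png

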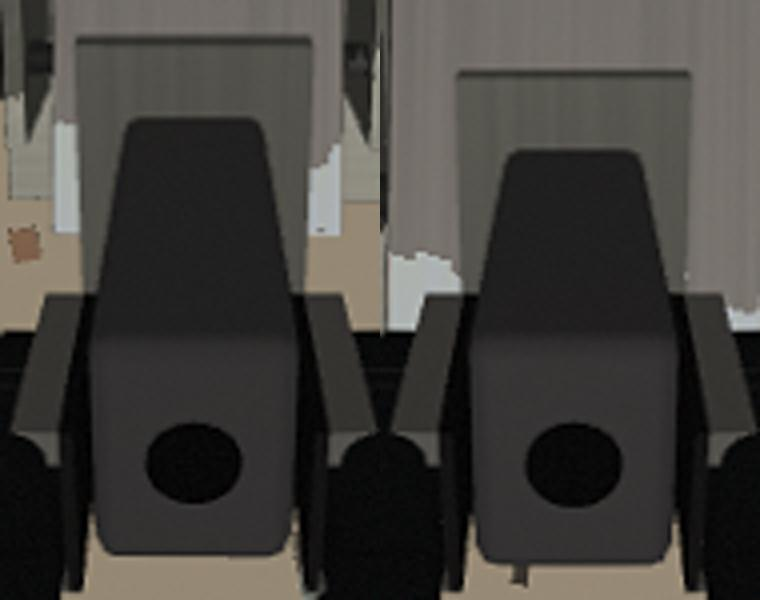

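```bash
cat >> h.py <<'E'
from scipy.optimize import least_squares
PT=[(-.03,0,.008),(-.017,0,.008),(-.017,0,.095),(.017,0,.095)]
def gauge(obs,p,dv):
    "dv: image-row shifts of PT relative to the upright free hold"
    v0=proj(p,hs(obs,0,PT),True)[:,1]
    f=lambda q: proj(p,hs(obs,q[0],PT,q[1],q[2]),True)[:,1]-v0-dv
    s=least_squares(f,[0.1,-.004,.065],x_scale=[.1,.01,.01]); print('th,gx,gz',np.round(s.x,4),'res',np.round(s.fun,1)); return s.x
E
python3 - <<'E'
from h import *
o=readout.get_obs(); p=viewer.get_image('wrist')
gauge(o,p,np.array([8.5,8.3,0,2.5]))
delta([.5275,.217,.16],196.4)
E
```

```text
th,gx,gz [ 0.0724 -0.0066  0.065 ] res [-0.1  0.1  0.  -0. ]
tcp [0.5187 0.2145 0.1294] [-1.7997e+02  8.0000e-02 -1.6346e+02] shift [-0.0092 -0.0001 -0.0306] twist rad 0.0024 force [-0.9 -0.   8.3] open 0.0255 t 19.0
```

```bash
python3 -m inch '0.004 0 0.002 0;0.004 0 0.002 0;0 0 0 0;0 0 0 0' - 20
python3 - <<'E'
from h import *
import pickle
o=readout.get_obs();p=shot('wrist','w9');pickle.dump((o,p),open('w9.pkl','wb'))
a=[cv2.resize(cv2.imread(f'pics/{n}.png')[160:310,205:300],None,fx=4,fy=4,interpolation=2) for n in ['wrist5','w9']]
cv2.imwrite('pics/cmp.png',np.hstack(a))
E
```

```text
clock: 19.5
eef_pos: [0.5107, 0.2121, 0.1252]
ee_rot: [-180.0, 0.0, -163.5]
wrist_force: [-1.9, -1.0, 7.7]
opening: 0.0253
```

View pics/cmp.png

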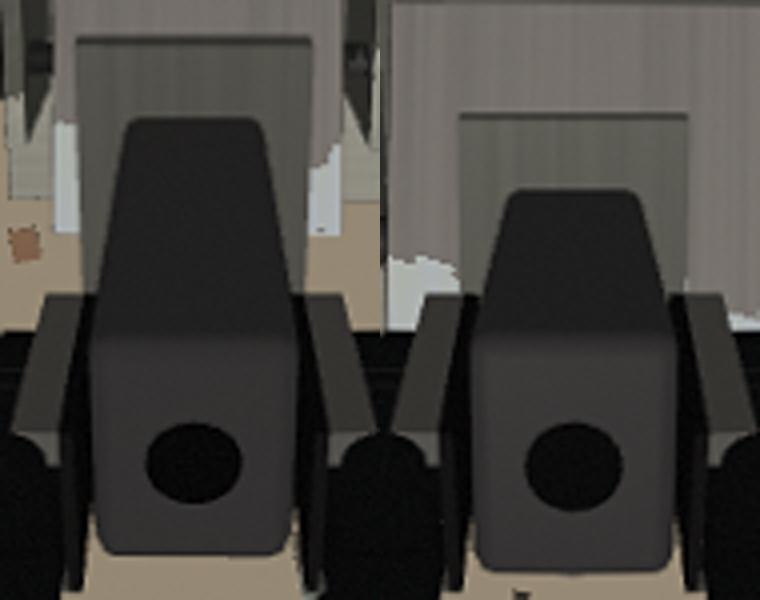

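```bash
python3 - <<'E'
from h import *
import pickle
o,p=pickle.load(open('w9.pkl','rb'))
q=gauge(o,p,np.array([19.3,17.8,0,4.7]))
f=np.array([.5264,.2173,.0803]); from scipy.spatial.transform import Rotation as Ro
F=Ro.from_euler('ZY',[.2926,-.3395])
for m in [(0,0,0),(.03,0,0),(-.03,0,0)]: print(m,'in face frame',np.round(F.inv().apply(hs(o,q[0],m,q[1],q[2])-f),4))
E
```

```text
th,gx,gz [ 0.1575 -0.01    0.0666] res [-0.6  0.7  0.1 -0.1]
(0, 0, 0) in face frame [[ 0.0035 -0.0005 -0.0015]]
(0.03, 0, 0) in face frame [[ 0.033  -0.0006 -0.007 ]]
(-0.03, 0, 0) in face frame [[-0.026  -0.0004  0.0039]]
```

```bash
python3 -m inch '0.0025 0 0.0024 0;0.0025 0 0.0024 0;0 0 0 0;0 0 0 0' - 20
python3 - <<'E'
from h import *
import pickle
o=readout.get_obs();p=shot('wrist','w10');pickle.dump((o,p),open('w10.pkl','wb'))
a=[cv2.resize(cv2.imread(f'pics/{n}.png')[160:310,205:300],None,fx=4,fy=4,interpolation=2) for n in ['wrist5','w10']]
cv2.imwrite('pics/cmp.png',np.hstack(a))
E
```

```text
clock: 20.05
eef_pos: [0.5058, 0.2107, 0.1204]
ee_rot: [-180.0, 0.0, -163.5]
wrist_force: [-2.0, -0.4, 8.2]
opening: 0.0252
```

View pics/cmp.png

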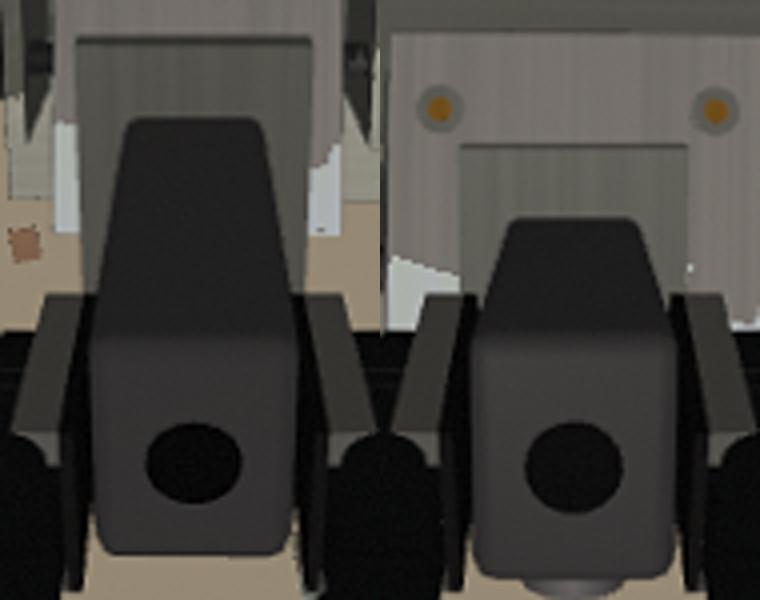

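```bash
cat > g.py <<'E'
from h import *
import pickle,sys
from scipy.spatial.transform import Rotation as Ro
o,p=pickle.load(open(sys.argv[1]+'.pkl','rb'))
q=gauge(o,p,np.array(eval(sys.argv[2])))
f=np.array([.5264,.2173,.0803]); F=Ro.from_euler('ZY',[.2926,-.3395])
for m in [(0,0,0),(.03,0,0),(-.03,0,0)]: print(m,'in face frame',np.round(F.inv().apply(hs(o,q[0],m,q[1],q[2])-f),4))
E
python3 g.py w10 '[26.7,25,.5,6.5]'
```

```text
th,gx,gz [ 0.2176 -0.0124  0.0675] res [-0.7  0.7  0.1 -0.1]
(0, 0, 0) in face frame [[ 0.0033 -0.0005 -0.0056]]
(0.03, 0, 0) in face frame [[ 0.0331 -0.0006 -0.0092]]
(-0.03, 0, 0) in face frame [[-0.0265 -0.0004 -0.0019]]
```

```bash
python3 -m inch '0.003 0 0.0018 0;0.003 0 0.0018 0;0 0 0 0;0 0 0 0' - 20
python3 - <<'E'
from h import *
import pickle
o=readout.get_obs();p=shot('wrist','w11');pickle.dump((o,p),open('w11.pkl','wb'))
a=[cv2.resize(cv2.imread(f'pics/{n}.png')[160:310,205:300],None,fx=4,fy=4,interpolation=2) for n in ['wrist5','w11']]
cv2.imwrite('pics/cmp.png',np.hstack(a))
E
```

```text
clock: 20.6
eef_pos: [0.4997, 0.2089, 0.1166]
ee_rot: [-180.0, -0.0, -163.5]
wrist_force: [-2.7, -0.9, 7.6]
opening: 0.0258
```

View pics/cmp.png

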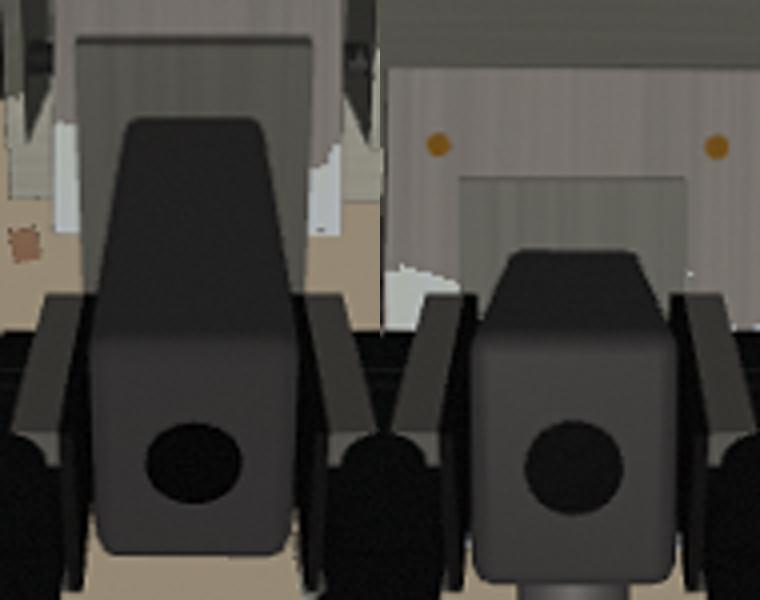

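```bash
python3 g.py w11 '[35,33.2,.3,7.8]'
```

```text
th,gx,gz [ 0.2908 -0.0146  0.0687] res [-0.7  0.7  0.1 -0.1]
(0, 0, 0) in face frame [[ 0.0032 -0.0005 -0.0079]]
(0.03, 0, 0) in face frame [[ 0.0332 -0.0006 -0.0093]]
(-0.03, 0, 0) in face frame [[-0.0267 -0.0004 -0.0064]]
```

```bash
python3 -m inch '0.002 0 0.001 0;0.002 0 0.001 0;0 0 0 0;0 0 0 0' - 20
python3 - <<'E'
from h import *
import pickle
o=readout.get_obs();p=shot('wrist','w12');pickle.dump((o,p),open('w12.pkl','wb'))
a=[cv2.resize(cv2.imread(f'pics/{n}.png')[160:310,205:300],None,fx=4,fy=4,interpolation=2) for n in ['wrist5','w12']]
cv2.imwrite('pics/cmp.png',np.hstack(a))
d={n:shot(n,n+'12') for n in ['scene','side']}
a=cv2.imread('pics/scene12.png')[130:210,300:380]; b=cv2.imread('pics/side12.png')[220:320,180:280]
cv2.imwrite('pics/d6.png',np.hstack([cv2.resize(a,(400,400),interpolation=2),cv2.resize(b,(400,400),interpolation=2)]))
E
```

```text
clock: 21.15
eef_pos: [0.4961, 0.2078, 0.1146]
ee_rot: [-180.0, -0.0, -163.5]
wrist_force: [-2.3, -1.6, 6.9]
opening: 0.0254
```

View pics/cmp.png

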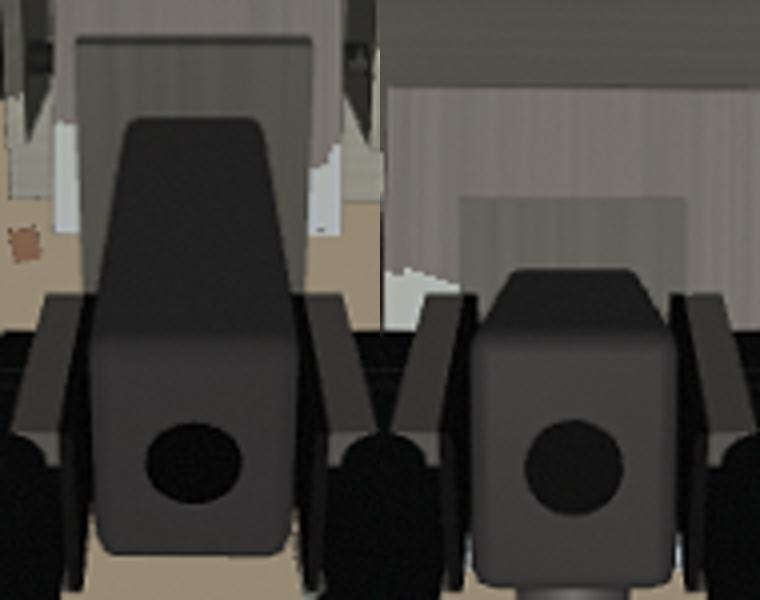

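View pics/d6.png

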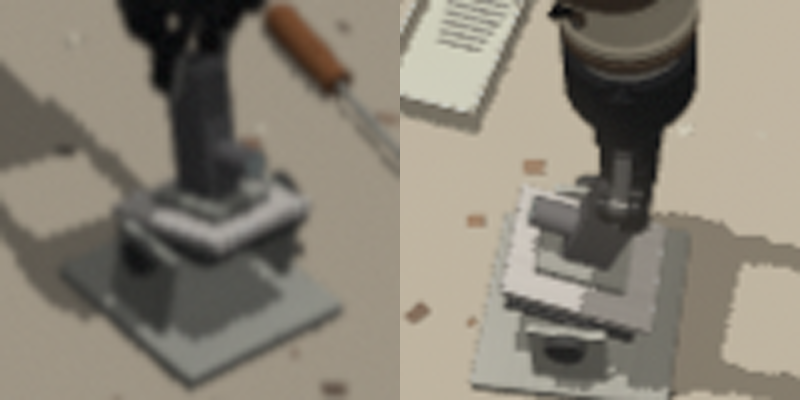

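```bash
python3 g.py w12 '[40,38,-.2,9]'
```

```text
th,gx,gz [ 0.3385 -0.0155  0.0677] res [-0.8  0.8  0.1 -0.1]
(0, 0, 0) in face frame [[ 0.0032 -0.0005 -0.0069]]
(0.03, 0, 0) in face frame [[ 0.0332 -0.0006 -0.0069]]
(-0.03, 0, 0) in face frame [[-0.0268 -0.0004 -0.0068]]
```

```bash
python3 -m inch '0.0004 0 -0.001 0;0.0004 0 -0.001 0;0 0 0 0;0 0 0 0;0 0 0 0;0 0 0 0'
python3 - <<'E'
from h import *
import pickle
f=[]
for k in range(3):
    o=readout.get_obs();p=shot('wrist','w13');f.append(o['wrist_force'])
print(np.mean(f,0))
pickle.dump((o,p),open('w13.pkl','wb'))
a=[cv2.resize(cv2.imread(f'pics/{n}.png')[160:310,205:300],None,fx=4,fy=4,interpolation=2) for n in ['w12','w13']]
cv2.imwrite('pics/cmp.png',np.hstack(a))
E
```

```text
clock: 22.05
eef_pos: [0.4954, 0.2076, 0.1164]
ee_rot: [-180.0, 0.0, -163.5]
wrist_force: [-1.8, -0.6, 6.7]
opening: 0.0254
[-1.26230281 -0.31067291  5.94345057]
```

View pics/cmp.png

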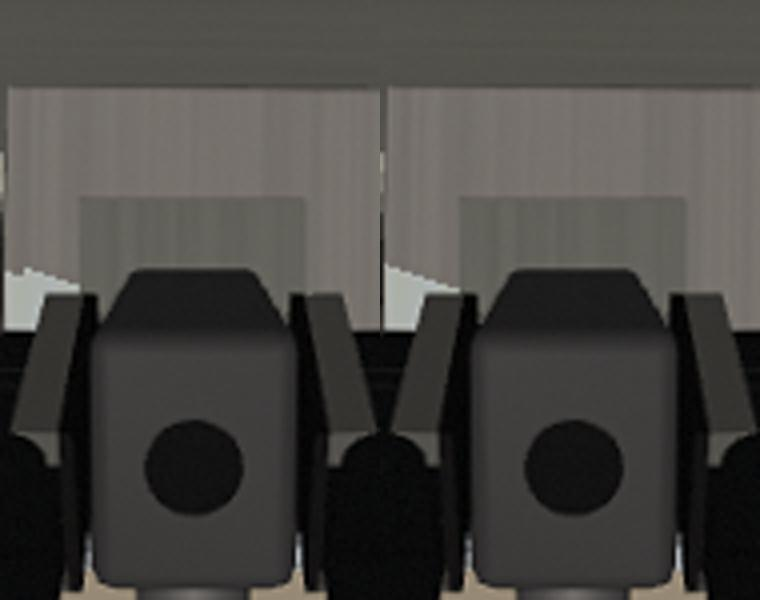

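```bash
python3 -m inch '0.0003 0 -0.001 0;0 0 0 0;0 0 0 0;0 0 0 0;0 0 0 0;0 0 0 0'
python3 - <<'E'
from h import *
import pickle
f=[]
for k in range(8):
    o=readout.get_obs();p=viewer.get_image('wrist');f.append(o['wrist_force'])
f=np.mean(f,0)-[0,0,-2.35]; n=np.array([-.333*.957,-.333*.289,.943]); print(f,'N',f@n,'depth mm',(f@n-4)/.7)
p=shot('wrist','w14'); pickle.dump((o,p),open('w14.pkl','wb'))
a=[cv2.resize(cv2.imread(f'pics/{n}.png')[160:310,205:300],None,fx=4,fy=4,interpolation=2) for n in ['wrist5','w14']]
cv2.imwrite('pics/cmp.png',np.hstack(a))
b=cv2.imread('pics/w14.png')[170:250,190:320]; cv2.imwrite('pics/w14z.png',cv2.resize(b,None,fx=6,fy=6,interpolation=2))
d={n:shot(n,n+'14') for n in ['scene','side']}; pickle.dump(d,open('d14.pkl','wb'))
a=cv2.imread('pics/scene14.png')[130:210,300:380]; b=cv2.imread('pics/side14.png')[220:320,180:280]
cv2.imwrite('pics/d14.png',np.hstack([cv2.resize(a,(400,400),interpolation=2),cv2.resize(b,(400,400),interpolation=2)]))
E
python3 g.py w14 '[40,38,-.2,9]'
```

```text
clock: 22.95
eef_pos: [0.4951, 0.2076, 0.1173]
ee_rot: [-180.0, 0.0, -163.5]
wrist_force: [-1.1, -0.6, 5.8]
opening: 0.0253
[-0.94515798 -0.08209138  7.79373097] N 7.658592428508768 depth mm 5.2265606121553825
th,gx,gz [ 0.3385 -0.0155  0.0677] res [-0.8  0.8  0.1 -0.1]
(0, 0, 0) in face frame [[ 0.0032 -0.0005 -0.0039]]
(0.03, 0, 0) in face frame [[ 0.0332 -0.0006 -0.004 ]]
(-0.03, 0, 0) in face frame [[-0.0268 -0.0004 -0.0039]]
```

View pics/cmp.png

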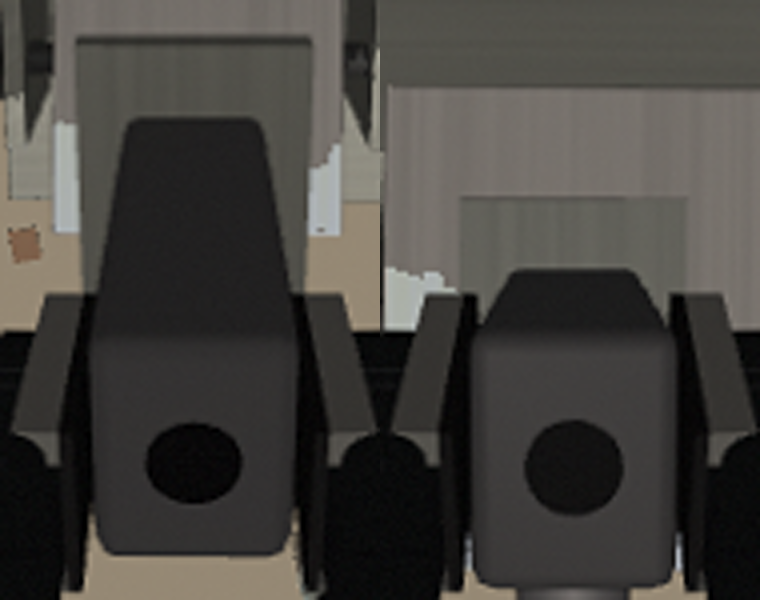

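View pics/d14.png

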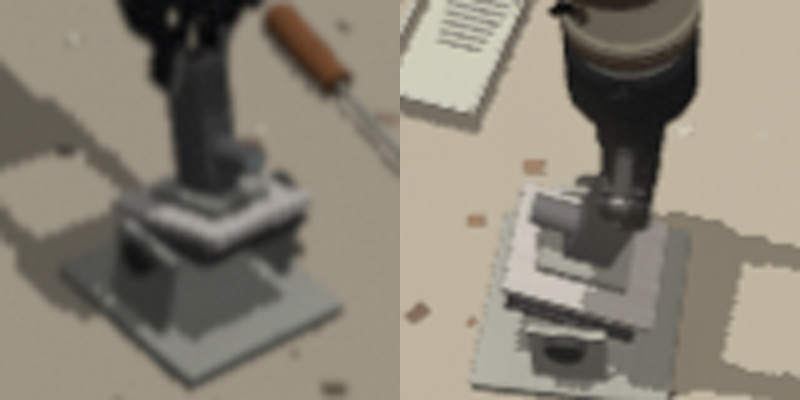

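View pics/w14.png

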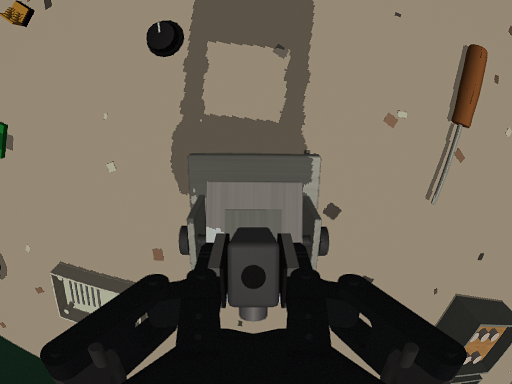

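```bash
python3 - <<'E'
from h import *
import pickle
from scipy.spatial.transform import Rotation as Ro
o,p=pickle.load(open('w14.pkl','rb'))
f=np.array([.5264,.2173,.0803]); F=Ro.from_euler('ZY',[.2926,-.3395])
for d in (-.003,-.005,-.007):
  e=proj(p,f+F.apply([(-.05,0,d)]),True)[0]
  print('face low edge row',e,'obs',160+88/4-.4,' sole back row by sx',[ (sx,round(proj(p,f+F.apply([(-.03+sx,0,d+.008)]),True)[0][1],1)) for sx in (-.005,0,.003,.006,.01)],'obs',160+198/4-.4)
print(readout.get_obs()['joint_vel'].round(2), readout.get_obs()['clock'])
E
```

```text
face low edge row [253.33413179 180.6195628 ] obs 181.6  sole back row by sx [(-0.005, np.float64(199.5)), (0, np.float64(206.0)), (0.003, np.float64(209.9)), (0.006, np.float64(213.8)), (0.01, np.float64(219.0))] obs 209.1
face low edge row [253.33541302 180.7744695 ] obs 181.6  sole back row by sx [(-0.005, np.float64(199.5)), (0, np.float64(205.9)), (0.003, np.float64(209.8)), (0.006, np.float64(213.7)), (0.01, np.float64(218.8))] obs 209.1
face low edge row [253.33667293 180.92680794] obs 181.6  sole back row by sx [(-0.005, np.float64(199.5)), (0, np.float64(205.9)), (0.003, np.float64(209.7)), (0.006, np.float64(213.5)), (0.01, np.float64(218.6))] obs 209.1
[-0.01 -0.    0.01  0.15 -0.04  0.02] 23.5
```

The sole sits about 2–3 mm up-slope of the face centre. It is flush, the force matches about 5 mm of press, and everything is steady. I'll hand in.

```bash
python3 -c "
from h import *
print(workorder.finish_job()); o=readout.get_obs(); print(o['clock'],o['wrist_force'],o['opening'])"
```

```text
the job is handed in; nothing more can be done
None
the job is handed in; nothing more can be done
```

I handed the job in at about 23.5 s with the handset still gripped and pressed flush on the sloped face. No verdict was reported, so the figures below are my own last checks.

**Label reading:** I gripped the grey handset and held its reading point on the label for well over a second. It was within about 1 mm of my measured label position, nose square to it and upright. The nose stayed about 7 cm from the board and nothing touched it.

**Test stage:** The tool can only point straight down, so I let the handset pivot between the pads, using a light 20 N grip, until its sole lay on the slope. I then eased back to about half-way in.

| Check at the end | Reading | Allowed |
|---|---|---|
| Handset tilt against face tilt | 0.3385 rad against 0.3395 rad | within 0.05 rad |
| Sole centre along the slope | about 3 mm up from the middle | 18 mm |
| Sole centre across the slope | about 0.5 mm | 15 mm |
| Finger opening | 25 mm on the 26 mm block, holding | still gripped |

**Where the checks disagreed:** My press-depth estimates did not match. Force gave 5.2 mm (about 7.7 N), camera geometry gave 3.9 mm, and working back from the first touch gave about 6.4 mm. All three are inside the 2 to 8 mm window.

**Grip shift:** While pivoting, the handset slid about 11 mm lengthways in the pads, so they now hold it near its back edge. The pictures showed it steady.

**Other items:** I saw no sign that anything else on the shelf had moved.

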